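Index the reagent carousel to the pickup head and lock it

TASK

Bring the bottle with the red cap to the pickup head: reach in under the clear hood, push the carousel round by its rubber finger posts until that bottle stands below the nozzle, then push the red locking slide fully home, gently and without forcing it, so that it holds the carousel there. Leave every bottle and the beaker standing upright in its pocket, do not lean on the hood, and leave the other things on the bench where they are.

Things in the scene. Friction and masses are not known exactly. Their poses are not given: they have to be found in the camera images.
- post_1 (a point): centre (half-way up) of one of five equal upright black rubber finger posts with a yellow band, 12 mm thick, from the platter's upper face to 85 mm above the table; the posts stand on a circle of 100 mm radius about the carousel's axis, 72 degrees apart, each midway between two pockets; the platter is turned by pushing them
- post_2 (a point): the same point of another of the five finger posts (next counter-clockwise, seen from above, after post_1)
- post_3 (a point): the same point of another of the five finger posts (next counter-clockwise, seen from above, after post_2)
- post_4 (a point): the same point of another of the five finger posts (next counter-clockwise, seen from above, after post_3)
- post_5 (a point): the same point of another of the five finger posts (next counter-clockwise, seen from above, after post_4)
- carousel_axis (a point): point on the upright axis of the carousel, at the platter's upper face, 34 mm above the table. Five round pockets (blue rings 14 mm high, 59 mm inside) lie on a circle of 62 mm radius about it, 72 degrees apart, midway between the finger posts; a bottle may stand a few mm off the middle of its pocket
- head_mark (a point): point at pocket height straight below the nozzle of the pickup head, 62 mm from the axis, on the side of the grey column that carries head and hood. The nozzle's tip hangs 159 mm above the table
- lock_tab (a point): centre of the outer face of the red thumb tab of the locking slide (tab 44 mm wide, from 22 to 58 mm above the table; this point 40 mm above it). The slide lies radially on the station's white tongue, opposite to the column; the face looks away from the carousel's axis, about 198 mm from it when drawn out
- lock (a joint): travel of the locking slide in m: 0 drawn out, grows as the tab is pushed towards the axis, about 0.0137 when its nose is seated in a notch of the rim; stays where left (friction 1.5 N; some N more as the nose centres the platter). The nose draws in a notch that is within about 2 degrees; farther off it stops on the rim at 0.003 to 0.005 and is felt to be blocked
- red_bottle_mid (a point): centre, half-way up, of the white bottle with a red cap, 50 mm thick, 100 mm tall: the one wanted; stands loose in one of the pockets (which one changes)
- black_bottle_1_mid (a point): centre, half-way up, of the amber bottle with a black cap, 56 mm thick, 118 mm tall; stands loose in one of the pockets (which one changes)
- black_bottle_2_mid (a point): centre, half-way up, of the second amber bottle with a black cap, like the first; stands loose in one of the pockets (which one changes)
- white_bottle_mid (a point): centre, half-way up, of the amber bottle with a white cap, 44 mm thick, 85 mm tall; stands loose in one of the pockets (which one changes)
- beaker_mid (a point): centre, half-way up, of the open white beaker, 56 mm thick, 69 mm tall; stands loose in one of the pockets (which one changes)
- tube_rack: bystander: blue tube rack with tubes, 62 x 105 x 42 mm; origin at the middle of its underside
- tip_box: bystander: pipette tip box, 94 x 125 x 62 mm; origin at the middle of its underside
- timer: bystander: white lab timer, 72 x 62 x 18 mm; origin at the middle of its underside
- petri_a: bystander: lower of two stacked petri dishes, 92 mm across, 15 mm high; origin at the middle of its underside
- petri_b: bystander: upper of the two petri dishes; origin at the middle of its underside
- tape: bystander: yellow tape roll lying flat, 58 mm across, 19 mm high; origin at the middle of its underside
- platter: the carousel's platter: white disc with an aluminium rim of 122 mm radius, upper face 34 mm above the table, origin on its axis at table height. Turns freely and endlessly either way (drag about 0.035 N m: it coasts a little, then stays). The rim has five V notches, one below each post: a pocket is exactly below the head when a post stands on the line of the locking slide
- hood: clear fixed hood over the whole platter: level round sheet of 130 mm radius, 4 mm thick, underside 172 mm above the table, on a grey column with the pickup head; origin on the carousel's axis at table height. It overhangs the finger posts by 30 mm, so they are reached from the open side with the tool leaning outwards, some 35 to 45 degrees from vertical
- station: the station's fixed white foot (round, 130 mm radius, 16 mm high) with the tongue and slide; origin on the carousel's axis at table height, its x axis points from the axis to the column, its -x side is the side of the locking slide

How it is judged:
By the outcome, as a careful person would: the job done as asked, in the order asked, and still so for the second after the job is handed in, with the robot touching nothing.
It also fails if it takes over 70 s, if anything falls off the work surface, if the arm or the gripper's body presses on something with over 40 N, if the wrist force passes 120 N, or if a joint passes its speed limit or range.

ROBOT

A 6-joint arm with a two-finger parallel gripper is mounted at the origin on a cart in front of the work surface, level with it; the furniture and walls round the work are solid. World frame = base frame: x ahead of the robot, y to its left, z up, the work surface at z = 0. Lengths are in m, angles in rad, forces in N, time in s.
With the tool pointing down it reaches from about 0.3 to 0.875 m from the base axis. Payload 6.4 kg.
Tool frame: the origin (TCP) lies midway between the tips of the shut fingers; the grasp point (between the pads) lies 19 mm behind it; z points along the fingers, y is the line along which they close (so a half turn about z gives the same grasp; the last joint's range is limited). The gripper opens to 85 mm and grips with 20 to 120 N. Pads are 22 mm wide; open, the fingers measure 114 mm over their backs; the gripper's body (76 mm by 85 mm) begins 54 mm behind the grasp point. The pads swing forward as they close: fully open they stand 13 mm farther back than shut.
Start: joints at [1.108, 0.181, 1.607, -0, 1.354, -0.206], TCP at [0.146, 0.556, 0.206] pointing down, gripper open.
Joint ranges: [-2.99, 2.99], [-0.89, 2.07], [0.3, 2.58], [-1.14, 4.28], [0, 2.63], [-3.12, 3.12]. Speed limits (rad/s): [2.57, 2.57, 3.01, 3.14, 3.14, 3.14].

INTERFACE

Orientations are given as a unit quaternion [w, x, y, z].
In Python, from bench import ctrl gives the robot as it stands. The module is installed in compiled form; this text tells all that it offers.
- The arm moves only by the tool move_arm, never from a script. Its argument "plan" is one flat list of numbers, 6 for each row, row after row: the shift along the world's x, y, z in units of 50 mm (1.0 is 50 mm), then the turn, a rotation vector about the world's x, y, z in rad. A call has 1 to 10 rows; each row is the pose to reach, as a shift and turn from the pose commanded when the call began; what a row does not reach only later rows make up. A row lasts 1/8 s, in which the tool goes at most 62.5 mm and 10.7 degrees, less where a joint would pass 70% of its speed; a pose out of reach is approached as far as the arm can. A call with a gripper value outside its range is refused whole. "grip" is the finger opening in mm, from 0 to 85.4, set as the call begins (left out, the last holds). The fingers move at their own pace and stop on an object; the grip force is fixed at half the most. Time passes only in rows, so rows that repeat a pose let the fingers close. It gives the time, the measured TCP pose, the force, the opening and the grip force at its end, in the units of the state.
- ctrl.get_obs(): the state, without advancing time (a new reading comes with each control period).
- ctrl.camera(name): name is "scene" or "top" or "wrist"; returns a dict with "pixels" (480x640x3 uint8, red, green, blue), "fx", "fy", "cx", "cy" (pixels), "origin" and "attitude" of the camera in the world. Camera axes: x right, y down, z forward; pixel columns grow to the right and rows downward; lengths in m; the calibration is good to about 2 mm. A picture is of the moment at which its call begins. There is no depth.
- ctrl.hand_in(): hands the job in; it is judged then, once.
The state is a dict: "time_s": time; "q": joint angles; "dq": joint speeds; "joint_efforts": joint torques, N m; "eef_pos": TCP position; "eef_rot": TCP orientation; "wrist_force": force on the tool from outside, world axes, zero at the start; "torque": the same for the moment, N m; "opening": opening from 0.0 (shut) to 1.0 (fully open); "grasp_force": force on a finger pad.
Only numpy, scipy, OpenCV 4.12 (cv2) and the standard library are available. Lean on these libraries where they do the work, as an engineer would, in place of code of your own. Each camera call takes 0.05 s, during which the arm holds its last target. There are 200 camera calls.

## Working session

There is one attempt and no reset: what is moved stays moved. The work goes in short steps, Python scripts to look and compute and a tool call to move; the robot and the scene stay as the last step left them, time stands still between calls to the robot, and variables do not carry over. Pictures are saved under pics/ and viewed, at most 10 in all, crops included, and the job is handed in when it is done.

Besides the shell and the picture viewer there is one more tool, called in YAML: its name, and indented under it one key for each argument. move_arm: Moves the arm, as the interface text tells. Its arguments: {"type":"object","properties":{"plan":{"type":"array"},"grip":{"type":"number"}},"required":["plan"]}

```bash
mkdir -p pics; cat > h.py <<'E'
import numpy as np,cv2
from bench import ctrl
from scipy.spatial.transform import Rotation as R
def snap(n,f):
    c=ctrl.camera(n); cv2.imwrite('pics/'+f,cv2.cvtColor(c['pixels'],cv2.COLOR_RGB2BGR)); return c
def rot(c):
    a=np.array(c['attitude'],float)
    return a if a.shape==(3,3) else R.from_quat(a,scalar_first=True).as_matrix()
def ray(c,u,v,z):
    d=rot(c)@np.array([(u-c['cx'])/c['fx'],(v-c['cy'])/c['fy'],1]); o=np.array(c['origin']); return o+d*(z-o[2])/d[2]
def proj(c,p):
    q=rot(c).T@(np.array(p)-c['origin']); return c['cx']+c['fx']*q[0]/q[2],c['cy']+c['fy']*q[1]/q[2]
E
python3 - <<'E'
from h import *
for n in('scene','top'):
    c=snap(n,n+'1.png'); print(n,c['origin'],c['attitude'],c['fx'],c['cx'],c['cy'])
print(ctrl.get_obs())
E
```

```text
scene [ 1.15386813 -0.46600764  1.05790217] [-0.27873714  0.82314956  0.46718753 -0.16268442] 466.67601873936877 315.5458175538085 238.99836922508564
top [-0.25794074 -0.39613318  1.16205919] [-0.27218866  0.78676206 -0.52485047  0.17734368] 476.1334170216754 316.2036998176493 234.9328883430971
{'time_s': 0.1, 'q': array([ 1.10769624e+00,  1.81463480e-01,  1.60789417e+00, -3.29161739e-06,
        1.35382321e+00, -2.06276963e-01]), 'dq': array([-0.00030748, -0.0008381 , -0.00376977, -0.00237812, -0.00158545,
       -0.00103163]), 'joint_efforts': array([ 7.69257458e-04, -4.45876408e+01, -3.52242529e+01, -3.62789015e-04,
        4.13201240e-03, -8.58054227e-05]), 'eef_pos': array([0.14578185, 0.55565836, 0.20488281]), 'eef_rot': array([-2.59324661e-04,  1.28058551e-01,  9.91766292e-01, -7.50566623e-04]), 'wrist_force': array([ 0.72484357, -0.45925891, -0.58356476]), 'torque': array([ 0.00130513, -0.02025788,  0.01552151]), 'grasp_force': 0.0, 'opening': 1.002979457466653}
```

View pics/scene1.png

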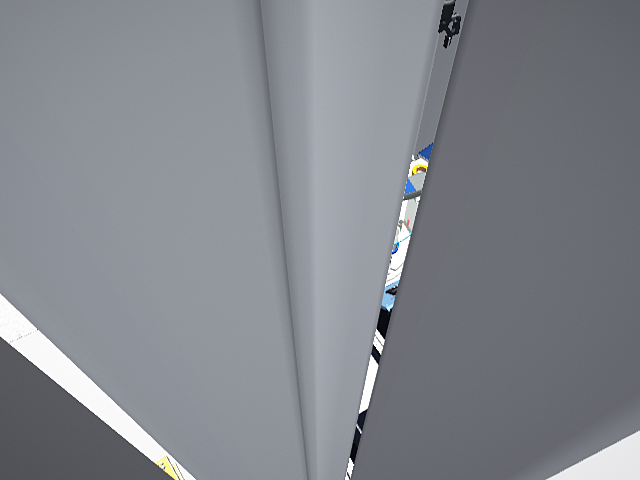

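View pics/top1.png

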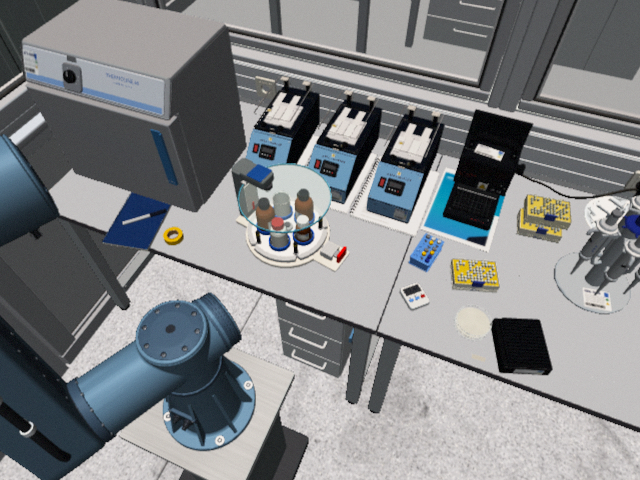

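The scene camera is blocked by furniture or the arm. The top view shows the carousel at about (287,225), the column at (250,180) and the red tab at (342,255). I'll zoom in on that.

```bash
python3 - <<'E'
from h import *
c=ctrl.camera('top')
im=cv2.cvtColor(c['pixels'],cv2.COLOR_RGB2BGR)[150:280,225:365]
cv2.imwrite('pics/z1.png',cv2.resize(im,None,fx=4.6,fy=4.6,interpolation=cv2.INTER_CUBIC)[:600])
for p in [(287,234,.034),(342,255,.04),(275,225,.1)]: print(ray(c,*p))
E
```

```text
[0.51937304 0.03270738 0.034     ]
[ 0.50592765 -0.14908575  0.04      ]
[0.49056389 0.05337638 0.1       ]
```

View pics/z1.png

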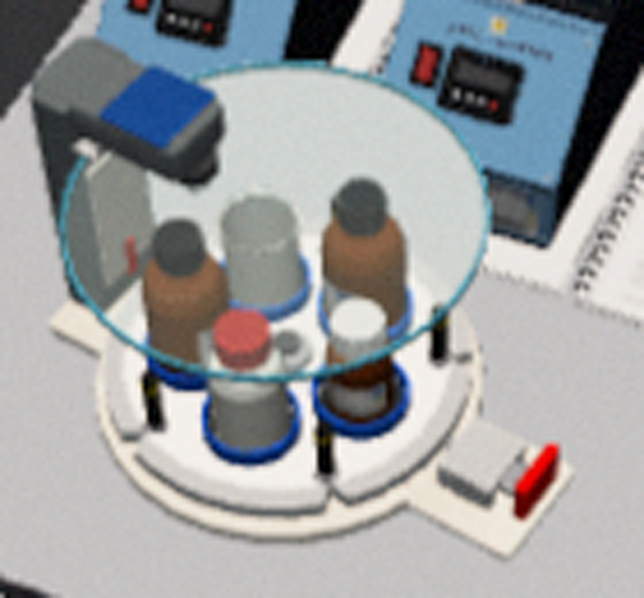

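The zoom shows the wanted bottle with its cap at (243,335), on the side facing the robot. Post tops are at (150,376), (324,425) and (438,308), and the tab face is centred near (537,482). I'll fit a model to these.

```bash
cat >> h.py <<'E'
def px(x,y): return np.array([225+(x+.5)/4.6-.5,150+(y+.5)/4.6-.5])
def circ(a,r,z,n=360):
    t=np.linspace(0,2*np.pi,n); return np.c_[a[0]+r*np.cos(t),a[1]+r*np.sin(t),0*t+z]
def P(c,pts): return np.array([proj(c,p) for p in np.atleast_2d(pts)])
E
python3 - <<'E'
from h import *
from scipy.optimize import least_squares
c=ctrl.camera('top')
ext=lambda q:np.array([q[:,0].min(),q[:,0].max(),q[:,1].min(),q[:,1].max()])
ho=np.array([px(61,0)[0],px(490,0)[0],px(0,63)[1],px(0,380)[1]])
fo=np.array([px(96,0)[0],px(482,0)[0],px(0,538)[1]])
tops=[(150,376),(324,425),(438,308)];bas=[(155,427),(326,474),(438,361)]
def mod(p):
    a=p[:2];phi,th=p[2:4]
    r=[ext(P(c,circ(a,.13,.174)))-ho,(ext(P(c,circ(a,.13,.012)))[[0,1,3]]-fo)]
    for k in range(3):
        t=th+k*2*np.pi/5; d=[a[0]+.1*np.cos(t),a[1]+.1*np.sin(t)]
        r+=[P(c,[*d,.085])[0]-px(*tops[k]),P(c,[*d,.034])[0]-px(*bas[k])]
    t=phi+np.pi
    r+=[P(c,[a[0]+.195*np.cos(t),a[1]+.195*np.sin(t),.04])[0]-px(537,482)]
    return np.concatenate(r)
best=min((least_squares(mod,[.52,.04,1.57,t]) for t in np.arange(0,6.3,.6)),key=lambda s:s.cost)
p=best.x;print(p[:2],np.degrees(p[2:]),best.cost);print(best.fun.round(1))
a=p[:2]
b=ray(c,*px(243,322),.1);d=b[:2]-a;print('red',d,np.hypot(*d),np.degrees(np.arctan2(d[1],d[0])))
E
```

```text
[0.54374902 0.04370474] [ 79.06369667 507.27842776] 0.7639706524056591
[ 0.1 -0.5  0.3 -0.1 -0.3  0.3  0.  -0.4  0.1  0.4 -0.4 -0.2  0.1  0.1
 -0.   0.1  0.2  0.1 -0.5  0.3  0.3]
red [-0.03230297  0.01191076] 0.03442888402864619 159.76003865133433
```

Fit: the axis is at (0.544, 0.044) and the column bears 79.1°. Posts are at 147.3, 219.3, 291.3, 3.3 and 75.3°, and the red bottle's pocket is at 183.3°. The platter must turn −104.2°. I'll do it in two strokes of about 52°, straddling a post with part-open fingers at a 45° lean.

```bash
cat >> h.py <<'E'
A=np.array([.54375,.0437])
def pose(al,r,z,lean=45):
    t=np.radians(al);l=np.radians(lean);rh=np.array([np.cos(t),np.sin(t),0])
    zt=-np.sin(l)*rh-np.cos(l)*np.array([0,0,1]);yt=np.array([np.sin(t),-np.cos(t),0])
    return np.r_[A+r*rh[:2],z],np.c_[np.cross(yt,zt),yt,zt]
def rel(p0,R0,p,Rm): return np.r_[(p-p0)/.05,R.from_matrix(Rm@R0.T).as_rotvec()]
def now():
    o=ctrl.get_obs(); return np.array(o['eef_pos']),R.from_quat(o['eef_rot'],scalar_first=True).as_matrix()
E
python3 - <<'E'
from h import *
p,Rm=now(); q=pose(219.3,.201,.164)
print(rel(p,Rm,*q).round(3), q[0]); np.set_printoptions(suppress=True)
p,Rm=q; print(rel(p,Rm,*pose(219.3,.095,.058)).round(3))
E
```

```text
[  4.847 -12.789  -0.822   0.174  -0.795   0.893] [ 0.38820812 -0.08360956  0.164     ]
[ 1.641  1.343 -2.12   0.     0.     0.   ]
```

move_arm:
  plan: [0.2,-0.5,0.6,0,0,0,0.4,-1.2,1.2,0.02,-0.08,0.09,0.7,-2,1.7,0.035,-0.16,0.18,1,-2.8,2,0.05,-0.24,0.27,1.3,-3.7,2,0.07,-0.32,0.36,1.6,-4.6,2,0.087,-0.4,0.45,1.9,-5.5,2,0.1,-0.48,0.54,2.2,-6.4,2,0.12,-0.56,0.63,2.4,-7.2,2,0.14,-0.64,0.72,2.5,-8,2,0.155,-0.71,0.8]
  grip: 28

```text
time_s: 1.45
eef_pos: [0.3336, 0.2471, 0.301]
eef_rot: [0.286, -0.255, 0.918, 0.106]
wrist_force: [-0.3, 0.2, -0.2]
opening: 0.328
grasp_force: 0.0
```

```bash
python3 - <<'E'
from h import *
np.set_printoptions(suppress=True)
p,Rm=now();o=ctrl.get_obs();print(p,o['q'].round(2),o['opening'],o['wrist_force'].round(1),o['time_s']);q=pose(219.3,.201,.164)
print(rel(p,Rm,*q).round(3))
E
```

```text
[0.33362755 0.24713778 0.3009987 ] [ 0.07 -0.89  2.31  0.34  1.2  -2.08] 0.3284392840196752 [-0.3  0.2 -0.2] 1.45
[ 1.092 -6.615 -2.74   0.058 -0.164  0.124]
```

move_arm:
  plan: [0.2,-0.8,0,0,0,0,0.4,-1.6,0,0,0,0,0.6,-2.4,0,0.01,-0.04,0.03,0.8,-3.2,0,0.02,-0.06,0.05,1,-4.2,0,0.03,-0.08,0.07,1.1,-5.2,0,0.04,-0.12,0.1,1.1,-6,0,0.05,-0.15,0.12,1.1,-6.6,-0.5,0.058,-0.164,0.124,1.1,-6.6,-1.2,0.058,-0.164,0.124,1.1,-6.6,-1.8,0.058,-0.164,0.124]

```text
time_s: 2.7
eef_pos: [0.437, 0.017, 0.3007]
eef_rot: [0.336, -0.284, 0.89, 0.122]
wrist_force: [0.3, 0.3, -0.2]
opening: 0.327
grasp_force: 0.0
```

```bash
python3 - <<'E'
from h import *
np.set_printoptions(suppress=True)
p,Rm=now();o=ctrl.get_obs();print(p,o['q'].round(2),o['dq'].round(2),o['wrist_force'].round(1),o['time_s'])
print(rel(p,Rm,*pose(219.3,.201,.164)).round(3));print(rel(p,Rm,*pose(219.3,.095,.058)).round(3))
c=snap('top','t2.png')
im=cv2.imread('pics/t2.png')[100:320,150:400];cv2.imwrite('pics/z2.png',cv2.resize(im,None,fx=2.7,fy=2.7))
E
```

```text
[0.43702342 0.01702055 0.30072248] [-0.88 -0.61  2.24  0.73  1.51 -3.12] [ 0.25  0.04  0.21 -0.   -0.35 -0.  ] [ 0.3  0.3 -0.2] 2.7
[-0.976 -2.013 -2.734  0.013 -0.059  0.057]
[ 0.664 -0.67  -4.854  0.013 -0.059  0.057]
```

View pics/z2.png

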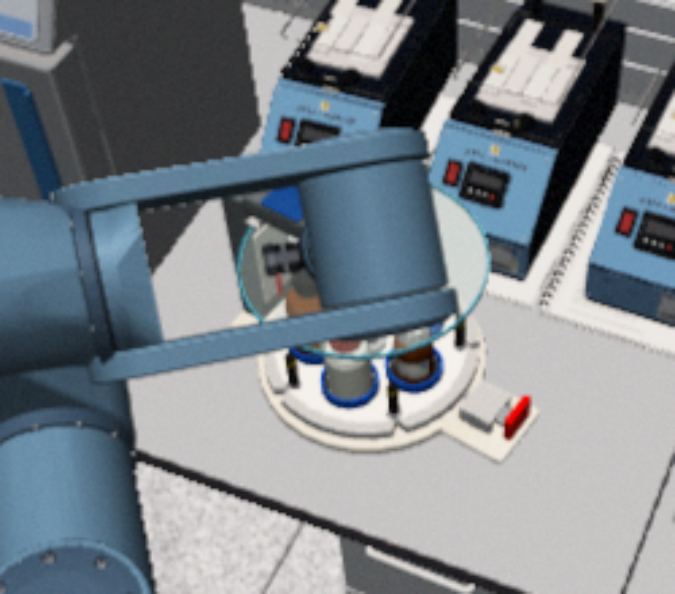

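The gripper is above the hood, with joint 6 at its limit (−3.12). A half turn about the tool's z gives the same grasp, so I'll unwind it while moving off the hood to the near side.

move_arm:
  plan: [0,0,0,0.09,0.074,-0.117,0,0,0,0.18,0.148,-0.233,-0.1,-0.2,0,0.27,0.222,-0.35,-0.2,-0.4,0,0.36,0.296,-0.467,-0.3,-0.7,0,0.45,0.37,-0.583,-0.4,-1,0,0.54,0.443,-0.7,-0.6,-1.3,0,0.63,0.517,-0.817,-0.7,-1.6,0,0.72,0.591,-0.933,-0.8,-1.8,0,0.81,0.665,-1.05,-1,-2,0,0.9,0.74,-1.165]

```text
time_s: 4.0
eef_pos: [0.3869, -0.0835, 0.3016]
eef_rot: [0.111, 0.445, 0.813, 0.359]
wrist_force: [0.3, 0.1, 0.4]
opening: 0.327
grasp_force: 0.0
```

```bash
cat >> h.py <<'E'
def flip(q): return q[0],q[1]@np.diag([-1,-1,1])
def rep(*qs):
    np.set_printoptions(suppress=True)
    p,Rm=now();o=ctrl.get_obs();print(p.round(4),o['q'].round(3),o['wrist_force'].round(1),o['time_s'])
    for q in qs: print(rel(p,Rm,*q).round(3))
E
python3 - <<'E'
from h import *
rep(flip(pose(219.3,.201,.164)))
E
```

```text
[ 0.3869 -0.0835  0.3016] [-1.226 -0.443  2.162  0.7    1.751 -1.784] [0.3 0.1 0.4] 4.0
[ 0.025 -0.003 -2.753  0.731  0.634 -1.054]
```

move_arm:
  plan: [0,0,-0.1,0.091,0.079,-0.132,0,0,-0.3,0.183,0.158,-0.263,0,0,-0.6,0.274,0.238,-0.395,0,0,-1,0.365,0.317,-0.527,0,0,-1.4,0.457,0.396,-0.659,0,0,-1.8,0.548,0.475,-0.79,0,0,-2.2,0.64,0.555,-0.922,0,0,-2.5,0.731,0.634,-1.054,0,0,-2.7,0.731,0.634,-1.054,0,0,-2.75,0.731,0.634,-1.054]

```text
time_s: 5.25
eef_pos: [0.3871, -0.0836, 0.1641]
eef_rot: [-0.128, 0.869, 0.314, 0.36]
wrist_force: [0.2, 1.0, -0.0]
opening: 0.328
grasp_force: 0.0
```

```bash
python3 - <<'E'
from h import *
rep(flip(pose(219.3,.201,.164)),flip(pose(219.3,.095,.058)))
c=snap('top','t3.png')
im=cv2.imread('pics/t3.png')[100:320,150:400];cv2.imwrite('pics/z3.png',cv2.resize(im,None,fx=2.7,fy=2.7))
snap('wrist','w3.png')
E
```

```text
[ 0.3871 -0.0836  0.1641] [-1.263 -0.275  2.359  0.721  1.451 -0.625] [ 0.2  1.  -0. ] 5.25
[ 0.022 -0.001 -0.002  0.004  0.002 -0.006]
[ 1.662  1.342 -2.122  0.004  0.002 -0.006]
```

View pics/w3.png

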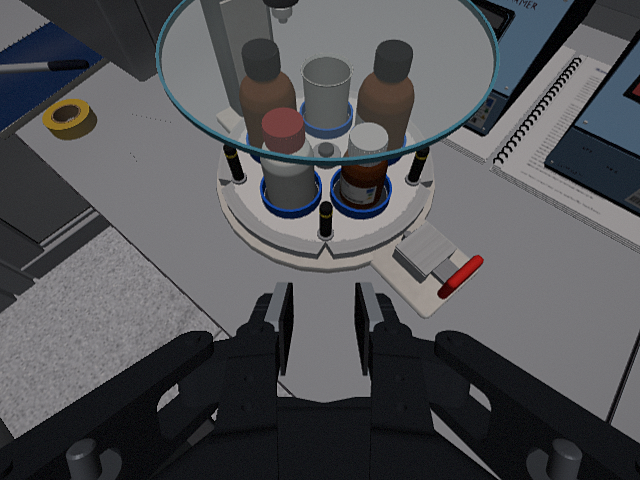

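The wrist view shows the post at (326,218), centred between the fingers (midpoint about 325), with the red bottle left of it. I'll advance along the tool axis.

move_arm:
  plan: [0.15,0.12,-0.2,0,0,0,0.4,0.32,-0.5,0,0,0,0.65,0.52,-0.82,0,0,0,0.9,0.72,-1.14,0,0,0,1.1,0.88,-1.4,0,0,0,1.25,1,-1.6,0,0,0,1.4,1.12,-1.78,0,0,0,1.53,1.23,-1.95,0,0,0,1.64,1.33,-2.1,0,0,0,1.65,1.34,-2.12,0,0,0]

```text
time_s: 6.6
eef_pos: [0.4696, -0.0166, 0.058]
eef_rot: [-0.128, 0.87, 0.313, 0.36]
wrist_force: [0.1, 0.6, -0.6]
opening: 0.327
grasp_force: 0.0
```

```bash
cat >> h.py <<'E'
def plan(al0,als,r=.095,z=.058):
    b=flip(pose(al0,r,z))
    for a in als: print((rel(*b,*flip(pose(a,r,z)))).round(2).tolist())
E
python3 - <<'E'
from h import *
rep(flip(pose(219.3,.095,.058)))
plan(219.3,219.3-np.array([1,3,5.5,8.5,11.5,14.5,17.5,20.5,23.5,26]))
plan(193.3,193.3-np.array([3,6,9,12,15,18,20.5,23,25,26]))
c=snap('wrist','w4.png')
E
```

```text
[ 0.4696 -0.0166  0.058 ] [-0.911  0.092  2.346  0.98   1.015 -0.709] [ 0.1  0.6 -0.6] 6.6
[ 0.013  0.002  0.001  0.003 -0.    -0.004]
[-0.02, 0.03, 0.0, 0.0, -0.0, -0.02]
[-0.06, 0.08, 0.0, 0.0, -0.0, -0.05]
[-0.11, 0.15, 0.0, -0.0, 0.0, -0.1]
[-0.16, 0.23, 0.0, 0.0, -0.0, -0.15]
[-0.21, 0.32, 0.0, 0.0, -0.0, -0.2]
[-0.25, 0.41, 0.0, 0.0, -0.0, -0.25]
[-0.29, 0.5, 0.0, 0.0, -0.0, -0.31]
[-0.33, 0.59, 0.0, 0.0, -0.0, -0.36]
[-0.36, 0.69, 0.0, 0.0, -0.0, -0.41]
[-0.38, 0.77, 0.0, 0.0, -0.0, -0.45]
[-0.02, 0.1, 0.0, -0.0, 0.0, -0.05]
[-0.04, 0.2, 0.0, 0.0, -0.0, -0.1]
[-0.05, 0.29, 0.0, 0.0, -0.0, -0.16]
[-0.05, 0.39, 0.0, 0.0, -0.0, -0.21]
[-0.05, 0.49, 0.0, 0.0, -0.0, -0.26]
[-0.04, 0.59, 0.0, 0.0, 0.0, -0.31]
[-0.04, 0.68, 0.0, 0.0, 0.0, -0.36]
[-0.02, 0.76, 0.0, 0.0, 0.0, -0.4]
[-0.01, 0.82, 0.0, 0.0, -0.0, -0.44]
[-0.0, 0.85, 0.0, -0.0, -0.0, -0.45]
```

View pics/w4.png

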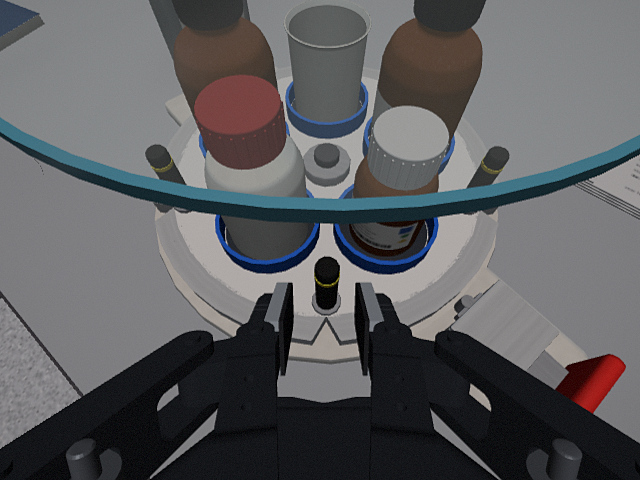

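The post (top at (326,262), base at (326,303)) sits between the finger tips. I'll check the depth by projection.

```bash
python3 - <<'E'
from h import *
c=ctrl.camera('wrist');p,Rm=now()
t=np.radians(219.28);d=A+.1*np.array([np.cos(t),np.sin(t)])
for z in(.034,.06,.085): print('post',z,proj(c,[*d,z]))
for b in (0,.008,.019): print('tcp-',b,proj(c,p-b*Rm[:,2]), (p-b*Rm[:,2]).round(3))
for s in(-1,1): print('pad',proj(c,p-.007*Rm[:,2]+s*.014*Rm[:,1]+.011*Rm[:,0]),proj(c,p-.007*Rm[:,2]+s*.014*Rm[:,1]-.011*Rm[:,0]))
E
```

```text
post 0.034 (np.float64(324.0967074060023), np.float64(300.1495826625583))
post 0.06 (np.float64(324.27491563519294), np.float64(283.73630265591197))
post 0.085 (np.float64(324.4954153758973), np.float64(263.427902746379))
tcp- 0 (np.float64(324.53430039740164), np.float64(277.57152493298906)) [ 0.47  -0.017  0.058]
tcp- 0.008 (np.float64(324.5675096353147), np.float64(283.6364352443432)) [ 0.465 -0.021  0.064]
tcp- 0.019 (np.float64(324.6182959475419), np.float64(292.91139751565265)) [ 0.459 -0.026  0.072]
pad (np.float64(296.57828018173933), np.float64(262.46308649739717)) (np.float64(297.49696055484105), np.float64(302.5193449528462))
pad (np.float64(352.59043199252557), np.float64(262.4803663120225)) (np.float64(351.5923814781465), np.float64(302.5388079821195))
```

```bash
python3 - <<'E'
from h import *
b=now()
for a in 219.3-np.array([0,0,2,4.5,7.5,10.5,13.5,16.5,19.5,22.5]): print(rel(*b,*flip(pose(a,.089,.052))).round(2).tolist())
print();plan(196.8,196.8-np.array([3,6,9,12,15,18,21,24,26.5,28.5]),.089,.052)
E
```

```text
[0.11, 0.09, -0.13, 0.0, 0.0, -0.0]
[0.11, 0.09, -0.13, 0.0, 0.0, -0.0]
[0.07, 0.14, -0.13, 0.0, 0.0, -0.04]
[0.02, 0.2, -0.13, 0.0, 0.0, -0.08]
[-0.03, 0.28, -0.13, 0.0, 0.0, -0.13]
[-0.08, 0.36, -0.13, 0.0, -0.0, -0.19]
[-0.12, 0.44, -0.13, 0.0, -0.0, -0.24]
[-0.16, 0.53, -0.13, 0.0, -0.0, -0.29]
[-0.19, 0.61, -0.13, 0.0, -0.0, -0.34]
[-0.22, 0.7, -0.13, 0.0, -0.0, -0.4]

[-0.02, 0.09, 0.0, 0.0, 0.0, -0.05]
[-0.04, 0.18, 0.0, 0.0, -0.0, -0.1]
[-0.06, 0.27, 0.0, -0.0, -0.0, -0.16]
[-0.07, 0.37, 0.0, 0.0, -0.0, -0.21]
[-0.08, 0.46, 0.0, -0.0, -0.0, -0.26]
[-0.08, 0.55, 0.0, -0.0, 0.0, -0.31]
[-0.07, 0.64, 0.0, -0.0, -0.0, -0.37]
[-0.06, 0.74, 0.0, -0.0, 0.0, -0.42]
[-0.05, 0.81, 0.0, 0.0, 0.0, -0.46]
[-0.04, 0.88, 0.0, 0.0, -0.0, -0.5]
```

move_arm:
  plan: [0.06,0.05,-0.06,0,0,0,0.11,0.09,-0.13,0,0,0,0.07,0.14,-0.13,0,0,-0.04,0.02,0.2,-0.13,0,0,-0.08,-0.03,0.28,-0.13,0,0,-0.13,-0.08,0.36,-0.13,0,0,-0.19,-0.12,0.44,-0.13,0,0,-0.24,-0.16,0.53,-0.13,0,0,-0.29,-0.19,0.61,-0.13,0,0,-0.34,-0.22,0.7,-0.13,0,0,-0.4]

```text
time_s: 7.95
eef_pos: [0.4647, 0.016, 0.0519]
eef_rot: [-0.053, 0.915, 0.133, 0.377]
wrist_force: [-0.4, 0.3, 0.0]
opening: 0.332
grasp_force: 0.0
```

```bash
python3 - <<'E'
from h import *
rep(flip(pose(196.8,.089,.052)))
snap('wrist','w5.png')
E
```

```text
[0.4647 0.016  0.0519] [-0.74  -0.124  2.578  1.298  0.675 -0.522] [-0.4  0.3  0. ] 7.95
[-0.124  0.039  0.001  0.003 -0.003  0.006]
```

View pics/w5.png

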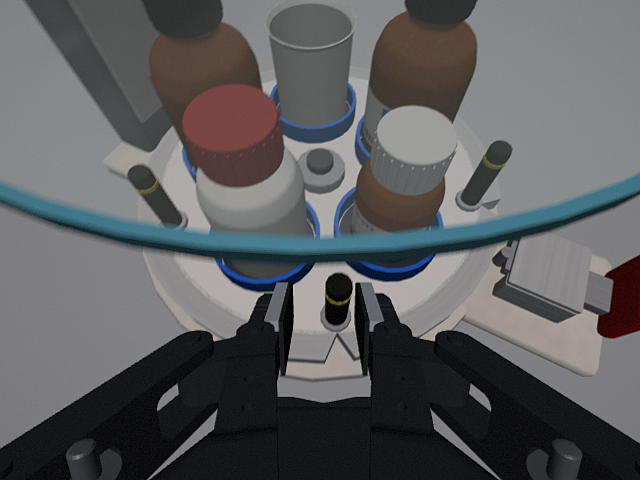

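Both posts and bottles are fine and the platter is turning, pushed by the right finger on the post at (338,300). Joint 3 is at its fold limit here, so I'll do the remaining strokes on the −y side. First I measure the platter angle and plan the exit: open wider, swing back without touching the post, then withdraw.

```bash
python3 - <<'E'
from h import *
c=ctrl.camera('wrist')
for u in[(339,278),(141,172),(499,150)]:
    d=ray(c,*u,.085)[:2]-A;print(np.hypot(*d),np.degrees(np.arctan2(d[1],d[0]))%360)
b=now()
for a,s in [(197,0),(197,0),(200,0),(203,0),(206,.005),(209,.01),(211,.02),(212,.04),(213,.06),(214,.085)]: print(rel(*b,*flip(pose(a,.087+s,.052+s))).round(2).tolist())
E
```

```text
0.09742245158148397 202.71657936802643
0.09661304829745955 130.31277996918573
0.09997448969091505 272.49464304743776
[-0.08, 0.02, 0.0, 0.0, -0.0, 0.01]
[-0.08, 0.02, 0.0, 0.0, -0.0, 0.01]
[-0.05, -0.06, 0.0, 0.0, -0.0, 0.06]
[-0.02, -0.15, 0.0, 0.0, -0.0, 0.11]
[-0.07, -0.28, 0.1, 0.0, -0.0, 0.16]
[-0.11, -0.41, 0.2, 0.0, -0.0, 0.22]
[-0.25, -0.57, 0.4, 0.0, -0.0, 0.25]
[-0.57, -0.81, 0.8, 0.0, -0.0, 0.27]
[-0.88, -1.07, 1.2, 0.0, -0.0, 0.29]
[-1.27, -1.39, 1.7, 0.0, -0.0, 0.3]
```

move_arm:
  plan: [0,0,0,0,0,0,0,0,0,0,0,0,-0.03,-0.06,0,0,0,0.06,-0.02,-0.15,0,0,0,0.11,-0.07,-0.28,0.1,0,0,0.16,-0.11,-0.41,0.2,0,0,0.22,-0.25,-0.57,0.4,0,0,0.25,-0.57,-0.81,0.8,0,0,0.27,-0.88,-1.07,1.2,0,0,0.29,-1.27,-1.39,1.7,0,0,0.3]
  grip: 65

```text
time_s: 9.3
eef_pos: [0.3998, -0.0531, 0.1366]
eef_rot: [-0.111, 0.885, 0.269, 0.364]
wrist_force: [1.4, -1.4, -0.1]
opening: 0.757
grasp_force: 0.0
```

```bash
python3 - <<'E'
from h import *
rep()
b=now()
for a,r in zip(np.linspace(219,273,9),[.18,.19,.2,.2,.2,.2,.2,.2,.2]): print(rel(*b,*flip(pose(a,r,.16))).round(2).tolist())
E
```

```text
[ 0.3998 -0.0531  0.1366] [-1.204 -0.332  2.464  0.786  1.323 -0.551] [ 1.4 -1.4 -0.1] 9.3
[0.08, -0.33, 0.47, 0.0, -0.0, 0.09]
[0.23, -0.79, 0.47, 0.0, -0.0, 0.21]
[0.44, -1.24, 0.47, 0.0, -0.0, 0.33]
[0.83, -1.5, 0.47, 0.0, -0.0, 0.44]
[1.25, -1.72, 0.47, 0.0, -0.0, 0.56]
[1.69, -1.88, 0.47, 0.0, -0.0, 0.68]
[2.15, -2.0, 0.47, 0.0, -0.0, 0.8]
[2.62, -2.06, 0.47, 0.0, -0.0, 0.91]
[3.09, -2.06, 0.47, 0.0, -0.0, 1.03]
```

move_arm:
  plan: [0.08,-0.33,0.47,0,0,0.09,0.23,-0.79,0.47,0,0,0.21,0.44,-1.24,0.47,0,0,0.33,0.83,-1.5,0.47,0,0,0.44,1.25,-1.72,0.47,0,0,0.56,1.69,-1.88,0.47,0,0,0.68,2.15,-2,0.47,0,0,0.8,2.62,-2.06,0.47,0,0,0.91,3.05,-2.06,0.47,0,0,1.02,3.05,-2.06,0.47,0,0,1.02]
  grip: 30

```text
time_s: 10.55
eef_pos: [0.5543, -0.1558, 0.1585]
eef_rot: [-0.275, 0.64, 0.667, 0.264]
wrist_force: [-0.7, -0.1, 0.1]
opening: 0.355
grasp_force: 0.0
```

```bash
python3 - <<'E'
from h import *
rep(flip(pose(273,.2,.16)))
snap('wrist','w6.png')
E
```

```text
[ 0.5543 -0.1558  0.1585] [-0.786  0.577  1.39   0.509  1.777 -0.88 ] [-0.7 -0.1  0.1] 10.55
[-0.001 -0.004  0.03   0.004  0.     0.011]
```

View pics/w6.png

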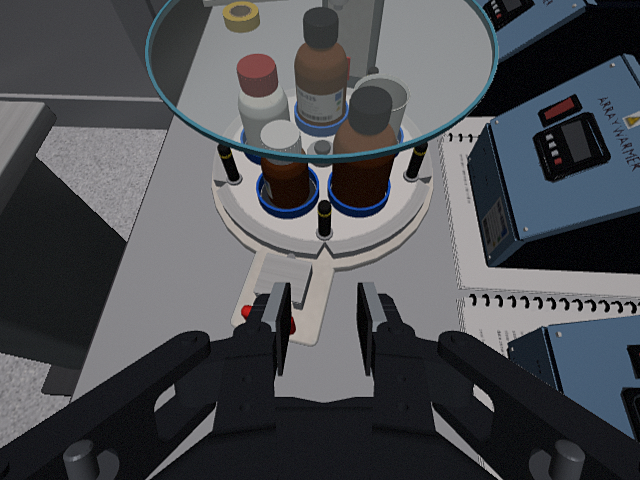

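The wrist view shows the next post (top (324,203), base (325,237)) lined up between the fingers, with all bottles upright. I'll plan the advance and the sweep 273→~209.

```bash
python3 - <<'E'
from h import *
c=ctrl.camera('wrist')
for u in[(324,204),(223,149),(421,148)]:
    d=ray(c,*u,.085)[:2]-A;print(np.hypot(*d),np.degrees(np.arctan2(d[1],d[0]))%360)
b=now()
print(rel(*b,*flip(pose(273,.089,.052))).round(2).tolist())
plan(273,273-np.array([2,4.5,7.5,10.5,13.5,17,20.5,24,27.5,31]),.089,.052)
plan(242,242-np.array([3.5,7,10.5,14,17.5,21,24.5,27,29,30]),.089,.052)
E
```

```text
0.10140853098477697 272.8734221175048
0.10185171135956173 204.59778927052142
0.09996892591816421 340.3089989604513
[-0.08, 2.22, -2.14, 0.0, -0.0, 0.01]
[-0.06, -0.0, 0.0, -0.0, 0.0, -0.03]
[-0.14, -0.0, 0.0, -0.0, 0.0, -0.08]
[-0.23, 0.0, 0.0, 0.0, 0.0, -0.13]
[-0.33, 0.01, 0.0, -0.0, 0.0, -0.18]
[-0.42, 0.03, 0.0, 0.0, 0.0, -0.24]
[-0.52, 0.05, 0.0, 0.0, 0.0, -0.3]
[-0.63, 0.08, 0.0, -0.0, 0.0, -0.36]
[-0.73, 0.12, 0.0, 0.0, 0.0, -0.42]
[-0.83, 0.16, 0.0, 0.0, -0.0, -0.48]
[-0.93, 0.21, 0.0, -0.0, 0.0, -0.54]
[-0.09, 0.05, 0.0, -0.0, 0.0, -0.06]
[-0.19, 0.11, 0.0, 0.0, 0.0, -0.12]
[-0.27, 0.18, 0.0, 0.0, 0.0, -0.18]
[-0.36, 0.25, 0.0, -0.0, -0.0, -0.24]
[-0.43, 0.32, 0.0, 0.0, 0.0, -0.31]
[-0.51, 0.4, 0.0, -0.0, 0.0, -0.37]
[-0.58, 0.49, 0.0, 0.0, 0.0, -0.43]
[-0.62, 0.55, 0.0, 0.0, -0.0, -0.47]
[-0.66, 0.6, 0.0, 0.0, 0.0, -0.51]
[-0.67, 0.63, 0.0, 0.0, 0.0, -0.52]
```

move_arm:
  plan: [-0.01,0.2,-0.2,0,0,0,-0.02,0.5,-0.5,0,0,0,-0.03,0.8,-0.8,0,0,0,-0.04,1.1,-1.1,0,0,0,-0.05,1.4,-1.4,0,0,0,-0.06,1.7,-1.65,0,0,0,-0.07,1.9,-1.85,0,0,0,-0.08,2.1,-2.02,0,0,0,-0.08,2.2,-2.12,0,0,0.01,-0.08,2.22,-2.14,0,0,0.01]

```text
time_s: 11.9
eef_pos: [0.5495, -0.0449, 0.0527]
eef_rot: [-0.275, 0.637, 0.67, 0.263]
wrist_force: [-0.1, 0.3, 0.1]
opening: 0.352
grasp_force: 0.0
```

move_arm:
  plan: [-0.06,0,0,0,0,-0.03,-0.14,0,0,0,0,-0.08,-0.23,0,0,0,0,-0.13,-0.33,0.01,0,0,0,-0.18,-0.42,0.03,0,0,0,-0.24,-0.52,0.05,0,0,0,-0.3,-0.63,0.08,0,0,0,-0.36,-0.73,0.12,0,0,0,-0.42,-0.83,0.16,0,0,0,-0.48,-0.93,0.21,0,0,0,-0.54]

```text
time_s: 13.15
eef_pos: [0.503, -0.0356, 0.0533]
eef_rot: [-0.194, 0.794, 0.474, 0.327]
wrist_force: [0.5, -0.9, -0.3]
opening: 0.349
grasp_force: 0.3
```

move_arm:
  plan: [-0.09,0.05,0,0,0,-0.06,-0.19,0.11,0,0,0,-0.12,-0.27,0.18,0,0,0,-0.18,-0.36,0.25,0,0,0,-0.24,-0.43,0.32,0,0,0,-0.31,-0.51,0.4,0,0,0,-0.37,-0.58,0.49,0,0,0,-0.43,-0.62,0.55,0,0,0,-0.47,-0.66,0.6,0,0,0,-0.51,-0.67,0.63,0,0,0,-0.52]

```text
time_s: 14.4
eef_pos: [0.4693, -0.0029, 0.053]
eef_rot: [-0.104, 0.889, 0.256, 0.366]
wrist_force: [-0.5, -0.6, 0.4]
opening: 0.352
grasp_force: 0.0
```

```bash
python3 - <<'E'
from h import *
rep(flip(pose(212,.089,.052)))
b=now()
for a,s in [(212,0),(212,0),(214,0.005),(216,0.015),(217,.025),(218,.035),(219,.05),(220,.07),(221,.09),(223,.11)]: print(rel(*b,*flip(pose(a,.089+s,.052+s))).round(2).tolist())
snap('wrist','w7.png')
E
```

```text
[ 0.4693 -0.0029  0.053 ] [-0.874  0.029  2.432  1.081  0.91  -0.664] [-0.5 -0.6  0.4] 14.4
[-0.02  -0.012 -0.02   0.004 -0.003 -0.001]
[-0.02, -0.01, -0.02, 0.0, -0.0, -0.0]
[-0.02, -0.01, -0.02, 0.0, -0.0, -0.0]
[-0.07, -0.12, 0.08, 0.0, -0.0, 0.03]
[-0.19, -0.29, 0.28, 0.0, -0.0, 0.07]
[-0.33, -0.44, 0.48, 0.0, -0.0, 0.09]
[-0.46, -0.6, 0.68, 0.0, -0.0, 0.1]
[-0.67, -0.82, 0.98, 0.0, -0.0, 0.12]
[-0.95, -1.11, 1.38, 0.0, -0.0, 0.14]
[-1.21, -1.42, 1.78, 0.0, -0.0, 0.16]
[-1.42, -1.78, 2.18, 0.0, -0.0, 0.19]
```

View pics/w7.png

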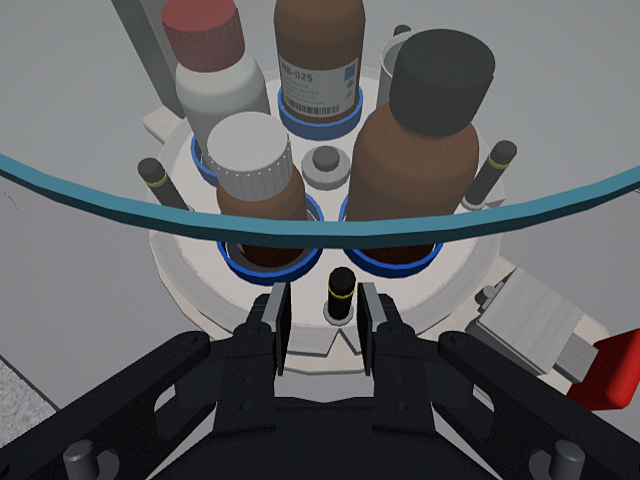

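The post (top (342,275)) is between the fingers and all vessels are upright. I'll withdraw and go to the third post.

move_arm:
  plan: [-0.02,-0.05,0,0,0,0.015,-0.05,-0.1,0.03,0,0,0.03,-0.09,-0.14,0.1,0,0,0.03,-0.2,-0.23,0.28,0,0,0.04,-0.35,-0.38,0.48,0,0,0.06,-0.48,-0.52,0.68,0,0,0.08,-0.67,-0.77,0.98,0,0,0.11,-0.95,-1.11,1.38,0,0,0.14,-1.21,-1.42,1.78,0,0,0.16,-1.42,-1.78,2.18,0,0,0.19]

```text
time_s: 15.7
eef_pos: [0.3976, -0.0926, 0.1626]
eef_rot: [-0.139, 0.86, 0.339, 0.354]
wrist_force: [0.5, 0.3, -0.1]
opening: 0.352
grasp_force: 0.0
```

```bash
python3 - <<'E'
from h import *
rep();b=now()
for a in np.linspace(229,281,9): print(rel(*b,*flip(pose(a,.2,.16))).round(2).tolist())
E
```

```text
[ 0.3976 -0.0926  0.1626] [-1.218 -0.184  2.292  0.713  1.441 -0.647] [ 0.5  0.3 -0.1] 15.7
[0.3, -0.29, -0.05, 0.0, -0.0, 0.1]
[0.66, -0.57, -0.05, 0.0, -0.0, 0.22]
[1.05, -0.81, -0.05, 0.0, -0.0, 0.33]
[1.46, -1.0, -0.05, 0.0, -0.0, 0.44]
[1.89, -1.14, -0.05, 0.0, -0.0, 0.56]
[2.33, -1.23, -0.05, 0.01, -0.0, 0.67]
[2.78, -1.27, -0.05, 0.01, -0.0, 0.78]
[3.24, -1.26, -0.05, 0.01, -0.0, 0.9]
[3.69, -1.2, -0.05, 0.01, -0.0, 1.01]
```

move_arm:
  plan: [0.3,-0.29,-0.05,0,0,0.1,0.66,-0.57,-0.05,0,0,0.22,1.05,-0.81,-0.05,0,0,0.33,1.46,-1,-0.05,0,0,0.44,1.89,-1.14,-0.05,0,0,0.56,2.33,-1.23,-0.05,0,0,0.67,2.78,-1.27,-0.05,0,0,0.78,3.24,-1.26,-0.05,0,0,0.9,3.69,-1.2,-0.05,0,0,1.01,3.69,-1.2,-0.05,0,0,1.01]

```text
time_s: 16.95
eef_pos: [0.5841, -0.1513, 0.1584]
eef_rot: [-0.294, 0.588, 0.714, 0.242]
wrist_force: [-1.1, -0.3, -0.3]
opening: 0.357
grasp_force: 0.0
```

```bash
python3 - <<'E'
from h import *
rep(flip(pose(281,.089,.052)));snap('wrist','w8.png');b=now();print(b[0])
c=ctrl.camera('wrist')
for al in (276,278,280,282,284):
  t=np.radians(al);print(al,[np.round(proj(c,[*(A+.1*np.array([np.cos(t+k),np.sin(t+k)])),.085])) for k in (0,-np.pi*.4,np.pi*.4)])
E
```

```text
[ 0.5841 -0.1513  0.1584] [-0.713  0.678  1.232  0.471  1.861 -0.918] [-1.1 -0.3 -0.3] 16.95
[-0.467  2.152 -2.129  0.004  0.001 -0.001]
[ 0.58299308 -0.151631    0.1585432 ]
276 [array([313., 203.]), array([222., 137.]), array([421., 150.])]
278 [array([317., 203.]), array([222., 139.]), array([422., 147.])]
280 [array([321., 203.]), array([223., 142.]), array([422., 144.])]
282 [array([325., 203.]), array([223., 145.]), array([423., 142.])]
284 [array([329., 203.]), array([224., 147.]), array([423., 139.])]
```

View pics/w8.png

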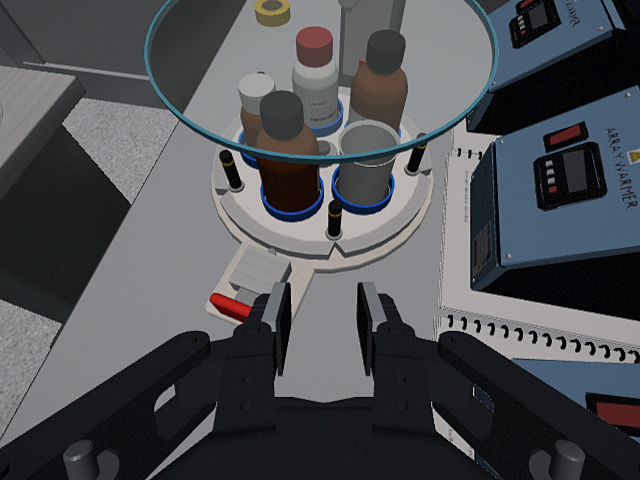

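The third post's top is at (334,204), about 286° in azimuth. All vessels stand, and the red bottle is now nearly at the column. That was my tenth and last picture view, so from here I'll detect the yellow bands and the red tab numerically.

```bash
cat >> h.py <<'E'
def blobs(c,lo,hi,mn=4):
    hsv=cv2.cvtColor(c['pixels'],cv2.COLOR_RGB2HSV);m=cv2.inRange(hsv,lo,hi)
    n,l,s,ce=cv2.connectedComponentsWithStats(m); return [(ce[i].round(1),int(s[i,4])) for i in range(1,n) if s[i,4]>=mn]
def az(v): d=np.asarray(v)[:2]-A; return round(np.hypot(*d),4),round(np.degrees(np.arctan2(d[1],d[0]))%360,2)
def bands(cam,zb=.068):
    c=ctrl.camera(cam); out=[]
    for u,n in blobs(c,(20,90,60),(35,255,255),3):
        r,a=az(ray(c,*u,zb))
        if .085<r<.115: out.append((u.tolist(),n,r,a))
    return out
def tab(cam,z=.04):
    c=ctrl.camera(cam); return [(u.tolist(),n,az(ray(c,*u,z))) for u,n in blobs(c,(0,150,60),(8,255,255),10)+blobs(c,(172,150,60),(180,255,255),10) if .15<az(ray(c,*u,z))[0]<.23]
E
python3 - <<'E'
from h import *
for cam in('wrist','top'):
    print(cam,*bands(cam),sep='\n'); print(*tab(cam),sep='\n')
b=now()
print(rel(*b,*flip(pose(286,.2,.16))).round(2).tolist())
print(rel(*b,*flip(pose(286,.089,.052))).round(2).tolist())
E
```

```text
wrist
([422.8, 146.5], 15, np.float64(0.1027), np.float64(0.33))
([229.6, 163.9], 22, np.float64(0.101), np.float64(215.18))
([335.0, 214.0], 27, np.float64(0.1007), np.float64(286.88))
([232.0, 305.3], 530, (np.float64(0.193), np.float64(256.57)))
top
([340.9, 254.0], 73, (np.float64(0.1919), np.float64(259.28)))
[0.34, 0.08, 0.01, 0.0, 0.0, 0.09]
[-0.28, 2.22, -2.15, 0.0, 0.0, 0.09]
```

move_arm:
  plan: [0.2,0.05,0,0,0,0.05,0.4,0.09,0,0,0,0.105,0.36,0.25,-0.15,0,0,0.105,0.29,0.5,-0.4,0,0,0.105,0.2,0.8,-0.7,0,0,0.105,0.1,1.15,-1.05,0,0,0.105,0,1.5,-1.4,0,0,0.105,-0.1,1.8,-1.73,0,0,0.105,-0.19,2.1,-2.03,0,0,0.105,-0.23,2.23,-2.15,0,0,0.105]

```text
time_s: 18.5
eef_pos: [0.5699, -0.0391, 0.0508]
eef_rot: [-0.307, 0.551, 0.743, 0.227]
wrist_force: [-0.3, -0.2, 0.2]
opening: 0.349
grasp_force: 0.0
```

```bash
python3 - <<'E'
from h import *
rep(flip(pose(287,.089,.052)));print(*bands('wrist'),sep='\n');b=now()
for a in 287-np.array([0,0,1,2.5,4.5,7,9.5,12,14,15.]): print(rel(*b,*flip(pose(a,.089,.052))).round(2).tolist())
E
```

```text
[ 0.5699 -0.0391  0.0508] [-0.571  0.734  1.392  0.476  1.654 -0.985] [-0.3 -0.2  0.2] 18.5
[-0.004 -0.047  0.025  0.003  0.     0.002]
([495.6, 170.8], 87, np.float64(0.1017), np.float64(0.72))
([150.8, 174.9], 93, np.float64(0.1018), np.float64(214.77))
([324.3, 296.2], 84, np.float64(0.1026), np.float64(287.22))
[-0.0, -0.05, 0.03, 0.0, 0.0, 0.0]
[-0.0, -0.05, 0.03, 0.0, 0.0, 0.0]
[-0.03, -0.06, 0.03, 0.0, 0.0, -0.02]
[-0.08, -0.08, 0.03, 0.0, -0.0, -0.04]
[-0.14, -0.09, 0.03, 0.0, -0.0, -0.08]
[-0.21, -0.1, 0.03, 0.0, -0.0, -0.12]
[-0.29, -0.12, 0.03, 0.0, -0.0, -0.16]
[-0.37, -0.12, 0.03, 0.0, -0.0, -0.21]
[-0.43, -0.13, 0.03, 0.0, -0.0, -0.24]
[-0.46, -0.13, 0.03, 0.0, -0.0, -0.26]
```

move_arm:
  plan: [0,-0.03,0.02,0,0,0,0,-0.05,0.03,0,0,0,-0.03,-0.06,0.03,0,0,-0.02,-0.08,-0.08,0.03,0,0,-0.04,-0.14,-0.09,0.03,0,0,-0.08,-0.21,-0.1,0.03,0,0,-0.12,-0.29,-0.12,0.03,0,0,-0.16,-0.37,-0.12,0.03,0,0,-0.21,-0.43,-0.13,0.03,0,0,-0.24,-0.46,-0.13,0.03,0,0,-0.26]
  grip: 18

```text
time_s: 19.8
eef_pos: [0.5481, -0.0471, 0.0535]
eef_rot: [-0.273, 0.643, 0.665, 0.265]
wrist_force: [0.4, 0.3, -0.8]
opening: 0.212
grasp_force: 0.3
```

```bash
python3 - <<'E'
from h import *
rep();print(*bands('wrist',.07),sep='\n');print(*tab('wrist'));b=now()
for a in 272-np.array([1,2.5,4.5,6.5,8.5,10,11.,11.5,12,12]): print(rel(*b,*flip(pose(a,.089,.052))).round(2).tolist())
E
```

```text
[ 0.5481 -0.0471  0.0535] [-0.669  0.612  1.593  0.569  1.516 -0.908] [ 0.4  0.3 -0.8] 19.8
([492.2, 165.0], 80, np.float64(0.1013), np.float64(346.08))
([154.2, 175.7], 85, np.float64(0.1014), np.float64(202.52))
([329.4, 289.7], 73, np.float64(0.1034), np.float64(273.72))

[-0.05, 0.03, -0.03, 0.0, 0.0, -0.02]
[-0.1, 0.03, -0.03, 0.0, 0.0, -0.04]
[-0.16, 0.04, -0.03, 0.0, 0.0, -0.08]
[-0.23, 0.04, -0.03, 0.0, 0.0, -0.11]
[-0.29, 0.05, -0.03, 0.0, 0.0, -0.15]
[-0.33, 0.05, -0.03, 0.0, 0.0, -0.17]
[-0.36, 0.06, -0.03, 0.0, 0.0, -0.19]
[-0.38, 0.06, -0.03, 0.0, 0.0, -0.2]
[-0.4, 0.06, -0.03, 0.0, 0.0, -0.21]
[-0.4, 0.06, -0.03, 0.0, 0.0, -0.21]
```

move_arm:
  plan: [-0.05,0.03,-0.03,0,0,-0.02,-0.1,0.03,-0.03,0,0,-0.04,-0.16,0.04,-0.03,0,0,-0.08,-0.23,0.04,-0.03,0,0,-0.11,-0.29,0.05,-0.03,0,0,-0.15,-0.34,0.05,-0.03,0,0,-0.175,-0.39,0.06,-0.03,0,0,-0.205,-0.43,0.07,-0.03,0,0,-0.225,-0.455,0.07,-0.03,0,0,-0.24,-0.465,0.07,-0.03,0,0,-0.245]

```text
time_s: 21.15
eef_pos: [0.5251, -0.0435, 0.0519]
eef_rot: [-0.239, 0.719, 0.582, 0.296]
wrist_force: [0.1, 0.6, 0.4]
opening: 0.207
grasp_force: 0.1
```

```bash
python3 - <<'E'
from h import *
rep(flip(pose(258,.089,.052)));print(*bands('wrist',.07),sep='\n');b=now()
for a in (259,258,257,256): print(rel(*b,*flip(pose(a,.089,.052))).round(3).tolist())
c=ctrl.camera('wrist');P0=c['pixels']
# red cap bearing (top z .134) and nozzle
print('red',[(u,n,az(ray(c,*u,.125))) for u,n in blobs(c,(0,90,60),(8,255,255),30)+blobs(c,(172,90,60),(180,255,255),30)])
E
```

```text
[ 0.5251 -0.0435  0.0519] [-0.75   0.492  1.797  0.664  1.374 -0.852] [0.1 0.6 0.4] 21.15
[0.003 0.004 0.001 0.005 0.    0.001]
([488.3, 160.2], 11, np.float64(0.0969), np.float64(333.67))
([155.1, 172.9], 92, np.float64(0.1008), np.float64(187.31))
([497.5, 169.0], 72, np.float64(0.1023), np.float64(330.66))
([329.4, 292.0], 83, np.float64(0.1036), np.float64(259.05))
[0.034, -0.003, 0.002, 0.005, 0.0, 0.019]
[0.003, 0.003, 0.002, 0.005, 0.0, 0.001]
[-0.027, 0.01, 0.002, 0.005, 0.0, -0.016]
[-0.057, 0.017, 0.002, 0.005, -0.0, -0.034]
red []
```

Post at about 259.1°, which is the slide line. I'll open the fingers and withdraw straight back.

move_arm:
  plan: [0,0,0,0,0,0,0,0,0,0,0,0,0,0,0,0,0,0,-0.05,-0.19,0.2,0,0,0,-0.1,-0.45,0.46,0,0,0,-0.16,-0.75,0.77,0,0,0,-0.23,-1.1,1.13,0,0,0,-0.32,-1.5,1.54,0,0,0,-0.42,-2,2.05,0,0,0,-0.52,-2.5,2.56,0,0,0]
  grip: 30

```text
time_s: 22.5
eef_pos: [0.4988, -0.1705, 0.1818]
eef_rot: [-0.238, 0.719, 0.582, 0.296]
wrist_force: [-0.6, -0.8, -0.2]
opening: 0.35
grasp_force: 0.0
```

```bash
python3 - <<'E'
from h import *
rep()
for cam in('wrist','top'): print(cam,*bands(cam,.07),sep='\n');print(*tab(cam),sep='\n')
c=ctrl.camera('wrist')
print('red',[(u.tolist(),n,az(ray(c,*u,.125))) for u,n in blobs(c,(0,90,60),(8,255,255),20)+blobs(c,(172,90,60),(180,255,255),20)])
t=np.radians(259.06)
for r,z in((.198,.04),(.198,.058),(.1,.07)): print(proj(c,[*(A+r*np.array([np.cos(t),np.sin(t)])),z]))
E
```

```text
[ 0.4988 -0.1705  0.1818] [-0.934  0.38   1.624  0.561  1.694 -0.816] [-0.6 -0.8 -0.2] 22.5
wrist
([413.2, 154.0], 22, np.float64(0.1016), np.float64(331.11))
([234.9, 156.7], 22, np.float64(0.1006), np.float64(187.44))
([325.6, 210.8], 20, np.float64(0.1028), np.float64(259.25))
([325.1, 306.1], 685, (np.float64(0.1929), np.float64(259.28)))
([327.1, 312.0], 12, (np.float64(0.1986), np.float64(259.77)))
([336.4, 310.3], 15, (np.float64(0.1975), np.float64(262.32)))
top
([276.2, 196.4], 5, np.float64(0.1), np.float64(43.43))
([340.9, 253.9], 70, (np.float64(0.1917), np.float64(259.37)))
red [([321.6, 46.5], 503, (np.float64(0.0721), np.float64(79.06))), ([523.3, 77.6], 133, (np.float64(0.2029), np.float64(353.94))), ([327.3, 309.9], 719, (np.float64(0.2183), np.float64(258.72))), ([520.9, 78.7], 33, (np.float64(0.1999), np.float64(353.54)))]
(np.float64(327.03082319743055), np.float64(315.85567185452976))
(np.float64(327.26669635146624), np.float64(310.00907828108126))
(np.float64(324.84848084034917), np.float64(208.38082926709512))
```

The post (259.25°) and the tab (259.28°) agree, and the red cap lies at 79.06°, under the head. Next I close the fingers and go down in front of the tab.

```bash
python3 - <<'E'
from h import *
b=now()
for r,z in((.235,.12),(.23,.036)): print(rel(*b,*flip(pose(259.2,r,z))).round(2).tolist())
b=flip(pose(259.2,.23,.036))
for r in(.215,.207,.2,.192): print(rel(*b,*flip(pose(259.2,r,.036))).round(3).tolist())
c=ctrl.camera('top')
for u in((427,250),(414,296)): print(ray(c,*u,.03))
E
```

```text
[0.02, -0.37, -1.2, 0.0, -0.0, 0.02]
[0.04, -0.27, -2.88, 0.0, -0.0, 0.02]
[0.056, 0.295, 0.0, 0.0, 0.0, 0.0]
[0.086, 0.452, 0.0, 0.0, 0.0, 0.0]
[0.112, 0.589, 0.0, 0.0, 0.0, 0.0]
[0.142, 0.747, 0.0, 0.0, 0.0, 0.0]
[ 0.62480654 -0.37101317  0.03      ]
[ 0.45918234 -0.37778391  0.03      ]
```

move_arm:
  plan: [0.01,-0.15,-0.3,0,0,0,0.02,-0.3,-0.7,0,0,0.01,0.02,-0.37,-1.2,0,0,0.02,0.03,-0.37,-1.6,0,0,0.02,0.03,-0.35,-2,0,0,0.02,0.03,-0.33,-2.3,0,0,0.02,0.04,-0.3,-2.55,0,0,0.02,0.04,-0.28,-2.75,0,0,0.02,0.04,-0.27,-2.86,0,0,0.02,0.04,-0.27,-2.88,0,0,0.02]
  grip: 0

```text
time_s: 24.05
eef_pos: [0.5012, -0.1821, 0.0358]
eef_rot: [-0.242, 0.713, 0.589, 0.294]
wrist_force: [-1.1, -0.1, 0.2]
opening: -0.001
grasp_force: 0.0
```

move_arm:
  plan: [0.02,0.1,0,0,0,0,0.038,0.2,0,0,0,0,0.056,0.29,0,0,0,0,0.065,0.34,0,0,0,0,0.074,0.39,0,0,0,0,0.08,0.42,0,0,0,0,0.086,0.45,0,0,0,0,0.086,0.45,0,0,0,0]

```text
time_s: 25.05
eef_pos: [0.5055, -0.1595, 0.0359]
eef_rot: [-0.242, 0.713, 0.589, 0.294]
wrist_force: [0.2, -0.1, -0.3]
opening: 0.0
grasp_force: 0.0
```

```bash
cat > chk.py <<'E'
from h import *
rep(flip(pose(259.2,.192,.036)));o=ctrl.get_obs();f=o['wrist_force'];t=np.radians(79.2);print('push-back',-(f[0]*np.cos(t)+f[1]*np.sin(t)),'tcp',az(o['eef_pos']))
print(bands('wrist',.07));print(tab('top'))
E
python3 chk.py
```

```text
[ 0.5055 -0.1595  0.0359] [-0.908  0.611  1.644  0.562  1.48  -0.946] [ 0.2 -0.1 -0.3] 25.05
[0.046 0.293 0.002 0.005 0.    0.002]
push-back 0.01558226919456094 tcp (np.float64(0.2068), np.float64(259.34))
[([190.0, 13.2], 6, np.float64(0.096), np.float64(182.13)), ([457.2, 13.3], 6, np.float64(0.0962), np.float64(336.36)), ([180.6, 17.9], 27, np.float64(0.1027), np.float64(184.62)), ([472.8, 16.0], 4, np.float64(0.107), np.float64(335.83)), ([462.7, 16.7], 3, np.float64(0.1002), np.float64(334.39)), ([467.2, 17.8], 4, np.float64(0.1033), np.float64(334.07)), ([314.9, 83.1], 7, np.float64(0.096), np.float64(256.06)), ([333.3, 82.3], 7, np.float64(0.0953), np.float64(262.65)), ([318.5, 85.5], 4, np.float64(0.0981), np.float64(257.39)), ([325.4, 86.3], 16, np.float64(0.0987), np.float64(259.78)), ([322.5, 89.0], 4, np.float64(0.1011), np.float64(258.8))]
[([340.8, 254.1], 75, (np.float64(0.1919), np.float64(259.14)))]
```

Not in contact yet. I'll push on in 1 mm steps, watching the force.

move_arm:
  plan: [0.004,0.02,0,0,0,0,0.008,0.04,0,0,0,0,0.011,0.06,0,0,0,0,0.015,0.08,0,0,0,0,0.019,0.1,0,0,0,0]

```text
time_s: 25.78
eef_pos: [0.5065, -0.1545, 0.0359]
eef_rot: [-0.242, 0.713, 0.589, 0.294]
wrist_force: [-1.2, 0.0, -0.2]
opening: -0.003
grasp_force: 0.0
```

move_arm:
  plan: [0.004,0.02,0,0,0,0,0.008,0.04,0,0,0,0,0.011,0.06,0,0,0,0]

```text
time_s: 26.15
eef_pos: [0.507, -0.1515, 0.0359]
eef_rot: [-0.242, 0.713, 0.589, 0.294]
wrist_force: [-0.3, -0.0, 0.2]
opening: 0.001
grasp_force: 0.0
```

```bash
python3 chk.py | grep -v '^\[(\[[1-4][0-9.]*, [0-9]'; python3 -c "
from h import *
print(tab('top'))"
```

```text
[ 0.507  -0.1515  0.0359] [-0.898  0.605  1.655  0.568  1.471 -0.942] [-0.3 -0.   0.2] 26.15
[0.016 0.132 0.002 0.005 0.    0.002]
push-back 0.08279313748329145 tcp (np.float64(0.1986), np.float64(259.33))
[([340.8, 254.0], 73, (np.float64(0.1917), np.float64(259.23)))]
```

move_arm:
  plan: [0.004,0.02,0,0,0,0,0.008,0.04,0,0,0,0,0.011,0.06,0,0,0,0,0.011,0.06,0,0,0,0]

```text
time_s: 26.8
eef_pos: [0.5075, -0.1485, 0.0359]
eef_rot: [-0.242, 0.713, 0.589, 0.294]
wrist_force: [0.7, -1.2, -0.4]
opening: -0.002
grasp_force: 0.0
```

move_arm:
  plan: [0.004,0.02,0,0,0,0,0.008,0.04,0,0,0,0,0.011,0.06,0,0,0,0,0.011,0.06,0,0,0,0]

```text
time_s: 27.3
eef_pos: [0.5081, -0.1454, 0.0359]
eef_rot: [-0.242, 0.713, 0.589, 0.294]
wrist_force: [0.3, -0.2, -0.5]
opening: -0.006
grasp_force: 0.0
```

```bash
sed -i '/^print(bands/d' chk.py; echo "print(tab('top'))" >>chk.py; python3 chk.py
```

```text
[ 0.5081 -0.1454  0.0359] [-0.89   0.6    1.663  0.572  1.465 -0.939] [ 0.3 -0.2 -0.5] 27.3
[-0.006  0.011  0.002  0.005  0.     0.002]
push-back 0.1845563318050459 tcp (np.float64(0.1925), np.float64(259.32))
[([340.6, 254.1], 66, (np.float64(0.1914), np.float64(259.04)))]
```

move_arm:
  plan: [0.004,0.02,0,0,0,0,0.008,0.04,0,0,0,0,0.011,0.06,0,0,0,0,0.011,0.06,0,0,0,0]

```text
time_s: 27.85
eef_pos: [0.5086, -0.1424, 0.0359]
eef_rot: [-0.242, 0.713, 0.589, 0.294]
wrist_force: [-0.1, -0.1, 0.1]
opening: -0.004
grasp_force: 0.0
```

```bash
python3 chk.py; python3 - <<'E'
from h import *
c=ctrl.camera('wrist');t=np.radians(259.2)
hsv=cv2.cvtColor(c['pixels'],cv2.COLOR_RGB2HSV);m=((hsv[...,0]<9)|(hsv[...,0]>171))&(hsv[...,1]>140)&(hsv[...,2]>50)
n,l,s,ce=cv2.connectedComponentsWithStats(m.astype(np.uint8))
print(s[1:][s[1:,4]>60].tolist())
for r in(.198,.192,.188,.184):
  for z in(.058,.022): print(r,z,np.round(proj(c,[*(A+r*np.array([np.cos(t),np.sin(t)])),z]),1))
f=[np.mean([ctrl.get_obs()['wrist_force'] for _ in range(1)],0)];print(f)
E
```

```text
[ 0.5086 -0.1424  0.0359] [-0.886  0.598  1.667  0.575  1.462 -0.937] [-0.1 -0.1  0.1] 27.85
[-0.017 -0.049  0.002  0.005  0.     0.002]
push-back 0.1526782524051835 tcp (np.float64(0.1894), np.float64(259.31))
[([340.3, 254.5], 64, (np.float64(0.1914), np.float64(258.54)))]
[[278, 264, 92, 38, 2244]]
0.198 0.058 [324.2 276.9]
0.198 0.022 [324.  301.9]
0.192 0.058 [324.2 265. ]
0.192 0.022 [324.  291.6]
0.188 0.058 [324.2 257.3]
0.188 0.022 [324.  284.9]
0.184 0.058 [324.2 249.8]
0.184 0.022 [324.  278.3]
[array([-0.16354386, -0.3280731 , -0.27813946])]
```

```bash
cat > am.py <<'E'
from h import *
c=ctrl.camera('wrist');im=c['pixels'][250:345:4,262:390:3].astype(int);h=cv2.cvtColor(c['pixels'],cv2.COLOR_RGB2HSV)[250:345:4,262:390:3]
for a,b in zip(im,h): print(''.join('R' if (q[0]<9 or q[0]>171) and q[1]>140 and q[2]>40 else '#' if p.sum()<200 else '+' if p.sum()<420 else '.' for p,q in zip(a,b)))
p,Rm=now();print('tcp',proj(c,p),'-10mm',proj(c,p-.01*Rm[:,2]))
for s in(-.011,.011):print(s,proj(c,p+s*Rm[:,0]))
E
python3 am.py
```

```text
........+++++#++++++++++++++#+++++.........
........######++++++++++++++######.........
........+#####++++++++++++++#####+.........
.........#####++++++++++++++#####..........
......+RRRRRRRRRRRRRRRRRRRRRRRRRRRRR.......
......RRRRRRRRRRRRRRRRRRRRRRRRRRRRRR.......
.....+RRRRRRRRRRRRRRRRRRRRRRRRRRRRRR+......
......RRRRRRRRRRRRRRRRRRRRRRRRRRRRRR.......
......#RRRRRRRRR++++##++++RRRRRRRRR#.......
.......RRRRRRRRR++++##++++RRRRRRRRR+.......
.......RRRRRRRRR++++##++++RRRRRRRRR........
.......+RRR#####++++##+++++###RRRR+........
........RR#####+++++##+++++#####RR.........
..........#####+++++##+++++#####+..........
.........+#####+++++##+++++#####+..........
..+++..+.######++++####++++######.+.+..++++
+++++++++######++++####++++######++++++++++
+++++++++######++++####++++######++++++++++
+++++++++########++####++#########+++++++++
+++++++############################++++++++
++++++##############################+++++++
++++++##############################+++++++
++#####################################++++
###########################################
tcp (np.float64(324.8467101431612), np.float64(278.0633377628519)) -10mm (np.float64(324.91695842898105), np.float64(285.75494364218315))
-0.011 (np.float64(324.8199433970334), np.float64(297.09353227407485))
0.011 (np.float64(324.8743892979185), np.float64(258.3844535075842))
```

No contact yet: the tip silhouette starts at y≈282 and the tab is unmoved. The real tips must sit a little behind the TCP. I'll lower by 4 mm and continue in small steps.

move_arm:
  plan: [0,0,-0.04,0,0,0,0,0,-0.08,0,0,0,0.004,0.02,-0.08,0,0,0,0.008,0.04,-0.08,0,0,0,0.008,0.04,-0.08,0,0,0]

```text
time_s: 28.62
eef_pos: [0.5091, -0.1405, 0.0319]
eef_rot: [-0.242, 0.713, 0.589, 0.294]
wrist_force: [0.1, 0.5, 1.3]
opening: -0.0
grasp_force: 0.0
```

move_arm:
  plan: [0.004,0.02,0,0,0,0,0.008,0.04,0,0,0,0,0.008,0.04,0,0,0,0]

```text
time_s: 29.0
eef_pos: [0.5095, -0.1387, 0.032]
eef_rot: [-0.242, 0.713, 0.589, 0.294]
wrist_force: [-0.4, -0.2, 0.5]
opening: -0.002
grasp_force: 0.6
```

```bash
python3 chk.py; python3 am.py
```

```text
[ 0.5095 -0.1387  0.032 ] [-0.881  0.602  1.672  0.578  1.453 -0.938] [-0.4 -0.2  0.5] 29.0
[-0.035 -0.124  0.081  0.005  0.     0.002]
push-back 0.24288560076138296 tcp (np.float64(0.1856), np.float64(259.37))
[([340.1, 254.0], 58, (np.float64(0.19), np.float64(258.89)))]
.......++++++++++++++++++++++++++++........
.......++++++#++++++++++++++#++++++........
........######++++++++++++++######.........
........######++++++++++++++######.........
.......+RRRRRRRRRRRRRRRRRRRRRRRRRR++.......
......RRRRRRRRRRRRRRRRRRRRRRRRRRRRRR.......
.....RRRRRRRRRRRRRRRRRRRRRRRRRRRRRRRR......
.....RRRRRRRRRRRRRRRRRRRRRRRRRRRRRRRR......
.....+RRRRRRRRRR++++##++++RRRRRRRRRR+......
......RRRRRRRRRR++++##++++RRRRRRRRRR.......
......+RRRRRRRRR++++##++++#RRRRRRRR+.......
.......RRRR#####++++##+++++####RRRR........
.......#RR#####+++++##+++++#####RRR........
........RR#####+++++##+++++#####RR.........
.........+#####+++++##+++++#####+..........
.........######++++####++++######..........
.........######++++####++++######..........
+++++++++######++++####++++######++++++++++
+++++++++########++####++#########+++++++++
+++++++############################++++++++
++++++##############################+++++++
++++++##############################+++++++
++#####################################++++
###########################################
tcp (np.float64(324.80001342472605), np.float64(278.00861163833275)) -10mm (np.float64(324.86775149949557), np.float64(285.6983941522144))
-0.011 (np.float64(324.7723008722446), np.float64(297.0362454815178))
0.011 (np.float64(324.8286709160148), np.float64(258.332176150387))
```

```bash
cat > tr.py <<'E'
from h import *
c=ctrl.camera('wrist');t=np.radians(259.2);u=np.array([np.cos(t),np.sin(t)]);w=np.array([-u[1],u[0]])
hsv=cv2.cvtColor(c['pixels'],cv2.COLOR_RGB2HSV);m=((hsv[...,0]<9)|(hsv[...,0]>171))&(hsv[...,1]>140)&(hsv[...,2]>40)
n,l,s,ce=cv2.connectedComponentsWithStats(m.astype(np.uint8));i=1+np.argmax(s[1:,4]);print(s[i].tolist())
for r in(.200,.196,.192,.188,.184):
  f=lambda r,z,y:np.round(proj(c,[*(A+r*u+y*w),z]),1)
  print(r,'bottom L/R',f(r,.022,.022),f(r,.022,-.022),'top',f(r,.058,.022),f(r,.058,-.022))
E
python3 tr.py;python3 - <<'E'
from h import *
o=ctrl.get_obs();print(o['wrist_force'],o['torque'],o['grasp_force'])
E
```

```text
[277, 266, 95, 38, 2277]
0.2 bottom L/R [365.1 310.2] [282.6 310.3] top [373.8 285.9] [274.2 286. ]
0.196 bottom L/R [364.6 303. ] [283.1 303. ] top [373.2 277.5] [274.8 277.6]
0.192 bottom L/R [364.2 295.9] [283.5 296. ] top [372.6 269.3] [275.4 269.3]
0.188 bottom L/R [363.8 288.9] [283.9 289. ] top [371.9 261.2] [276.  261.3]
0.184 bottom L/R [363.3 282.1] [284.2 282.2] top [371.3 253.4] [276.6 253.5]
[-0.26153594 -1.42088713  0.551711  ] [-0.49174583  0.06617939  0.00507538] 0.6741303995659109
```

Contact now: the tab face has moved about 2 mm, with roughly 1.4 N of reaction. I'll keep pushing slowly.

move_arm:
  plan: [0.002,0.01,0,0,0,0,0.004,0.02,0,0,0,0,0.006,0.03,0,0,0,0,0.008,0.04,0,0,0,0]

```text
time_s: 29.65
eef_pos: [0.5099, -0.1366, 0.0319]
eef_rot: [-0.242, 0.713, 0.589, 0.294]
wrist_force: [0.4, -1.4, 0.7]
opening: -0.001
grasp_force: 0.8
```

move_arm:
  plan: [0.002,0.01,0,0,0,0,0.004,0.02,0,0,0,0,0.006,0.03,0,0,0,0,0.008,0.04,0,0,0,0]

```text
time_s: 30.15
eef_pos: [0.5103, -0.1345, 0.0319]
eef_rot: [-0.242, 0.713, 0.589, 0.294]
wrist_force: [0.8, -1.0, 0.7]
opening: -0.0
grasp_force: 0.8
```

```bash
python3 tr.py;python3 - <<'E'
from h import *
o=ctrl.get_obs();print(o['eef_pos'],az(o['eef_pos']),o['wrist_force'],o['torque'],o['grasp_force'])
E
```

```text
[277, 265, 95, 39, 2278]
0.2 bottom L/R [365.6 318. ] [282.2 318.1] top [374.5 295. ] [273.6 295.1]
0.196 bottom L/R [365.1 310.6] [282.6 310.7] top [373.9 286.3] [274.2 286.4]
0.192 bottom L/R [364.7 303.4] [283.  303.4] top [373.2 277.9] [274.8 278. ]
0.188 bottom L/R [364.2 296.3] [283.5 296.3] top [372.6 269.7] [275.4 269.8]
0.184 bottom L/R [363.8 289.3] [283.9 289.4] top [372.  261.6] [276.  261.7]
[ 0.51026984 -0.13447928  0.03192423] (np.float64(0.1813), np.float64(259.36)) [ 0.95207973 -2.45700941  1.42771046] [-0.33036054  0.04438847 -0.02332204] 0.7180687044456135
```

Travel is about 6 mm at only 1–2 N, past the blocking range, so the nose is entering the notch. I'll continue.

move_arm:
  plan: [0.002,0.01,0,0,0,0,0.004,0.02,0,0,0,0,0.006,0.03,0,0,0,0,0.008,0.04,0,0,0,0]

```text
time_s: 30.7
eef_pos: [0.5107, -0.1325, 0.0319]
eef_rot: [-0.242, 0.713, 0.589, 0.294]
wrist_force: [-0.5, -1.2, 1.8]
opening: 0.001
grasp_force: 0.8
```

move_arm:
  plan: [0.002,0.01,0,0,0,0,0.004,0.02,0,0,0,0,0.006,0.03,0,0,0,0,0.008,0.04,0,0,0,0]

```text
time_s: 31.2
eef_pos: [0.5111, -0.1305, 0.0319]
eef_rot: [-0.242, 0.713, 0.589, 0.294]
wrist_force: [-0.5, -0.9, 0.6]
opening: 0.001
grasp_force: 0.8
```

move_arm:
  plan: [0.002,0.01,0,0,0,0,0.004,0.02,0,0,0,0,0.004,0.02,0,0,0,0]

```text
time_s: 31.58
eef_pos: [0.5112, -0.1294, 0.0319]
eef_rot: [-0.242, 0.713, 0.589, 0.294]
wrist_force: [-0.6, -0.2, 1.3]
opening: -0.001
grasp_force: 0.6
```

```bash
python3 tr.py;python3 - <<'E'
from h import *
o=ctrl.get_obs();print(o['eef_pos'],az(o['eef_pos']),o['wrist_force'],o['torque'],o['grasp_force'])
E
```

```text
[277, 266, 95, 38, 2279]
0.2 bottom L/R [366.2 327.8] [281.6 327.9] top [375.4 306.5] [272.7 306.6]
0.196 bottom L/R [365.7 320.2] [282.1 320.3] top [374.7 297.6] [273.4 297.6]
0.192 bottom L/R [365.2 312.7] [282.5 312.8] top [374.1 288.8] [274.  288.9]
0.188 bottom L/R [364.8 305.5] [282.9 305.5] top [373.4 280.3] [274.6 280.4]
0.184 bottom L/R [364.4 298.3] [283.3 298.4] top [372.8 272. ] [275.2 272.1]
[ 0.51121406 -0.12947771  0.03188581] (np.float64(0.1762), np.float64(259.36)) [-0.13919845 -0.75935495  1.15835227] [-0.33486955  0.04653393 -0.0078603 ] 0.5078958079626082
```

move_arm:
  plan: [0.002,0.01,0,0,0,0,0.004,0.02,0,0,0,0,0.004,0.02,0,0,0,0]

```text
time_s: 32.0
eef_pos: [0.5114, -0.1285, 0.0319]
eef_rot: [-0.242, 0.713, 0.589, 0.294]
wrist_force: [0.2, -1.5, 0.8]
opening: -0.0
grasp_force: 0.6
```

move_arm:
  plan: [0.002,0.01,0,0,0,0,0.004,0.02,0,0,0,0,0.004,0.02,0,0,0,0]

```text
time_s: 32.38
eef_pos: [0.5116, -0.1275, 0.0319]
eef_rot: [-0.242, 0.713, 0.589, 0.294]
wrist_force: [-0.2, -1.2, 1.4]
opening: -0.002
grasp_force: 0.6
```

```bash
python3 tr.py|head -1;python3 - <<'E'
from h import *
o=ctrl.get_obs();print(o['eef_pos'],az(o['eef_pos']),o['wrist_force'],o['torque'],o['grasp_force'])
E
```

```text
[277, 266, 95, 38, 2280]
[ 0.51163347 -0.12744879  0.03189408] (np.float64(0.1741), np.float64(259.37)) [-0.57392586 -1.45585785  0.32616232] [-0.27412747  0.13515296 -0.05354499] 0.5555154729427159
```

move_arm:
  plan: [0.001,0.005,0,0,0,0,0.002,0.01,0,0,0,0,0.002,0.01,0,0,0,0]

```text
time_s: 32.8
eef_pos: [0.5117, -0.1271, 0.0319]
eef_rot: [-0.242, 0.713, 0.589, 0.294]
wrist_force: [-0.7, -1.8, 0.7]
opening: 0.003
grasp_force: 1.0
```

move_arm:
  plan: [0.001,0.005,0,0,0,0,0.002,0.01,0,0,0,0,0.002,0.01,0,0,0,0]

```text
time_s: 33.17
eef_pos: [0.5118, -0.1269, 0.0319]
eef_rot: [-0.242, 0.713, 0.589, 0.294]
wrist_force: [-2.1, -3.9, 0.7]
opening: 0.002
grasp_force: 2.0
```

```bash
python3 tr.py|head -1;python3 - <<'E'
from h import *
o=ctrl.get_obs();print(o['eef_pos'],az(o['eef_pos']),o['wrist_force'],o['torque'],o['grasp_force'])
E
```

```text
[277, 266, 94, 39, 2275]
[ 0.51182641 -0.12684952  0.03187107] (np.float64(0.1735), np.float64(259.4)) [-1.71462094 -4.74983083  1.51058481] [-0.60140904  0.20011185  0.09773169] 2.119934333022684
```

The force is rising to 5 N and motion is stalling, so the stop is reached at about 13.7 mm. One small nudge to confirm, then withdraw.

move_arm:
  plan: [0.001,0.006,0,0,0,0,0.001,0.006,0,0,0,0,0.001,0.006,0,0,0,0]

```text
time_s: 33.6
eef_pos: [0.5119, -0.1268, 0.0319]
eef_rot: [-0.242, 0.713, 0.589, 0.293]
wrist_force: [-2.5, -5.3, 1.9]
opening: 0.002
grasp_force: 2.7
```

move_arm:
  plan: [-0.01,-0.05,0,0,0,0,-0.04,-0.2,0,0,0,0,-0.1,-0.5,0,0,0,0,-0.2,-1,0.1,0,0,0,-0.28,-1.4,0.5,0,0,0,-0.3,-1.5,1.1,0,0,0,-0.3,-1.5,1.8,0,0,0,-0.3,-1.5,2.4,0,0,0,-0.3,-1.5,2.9,0,0,0,-0.3,-1.5,3,0,0,0]

```text
time_s: 34.85
eef_pos: [0.4973, -0.2037, 0.1837]
eef_rot: [-0.24, 0.713, 0.589, 0.294]
wrist_force: [-0.1, -0.2, -0.3]
opening: -0.002
grasp_force: 0.0
```

```bash
python3 - <<'E'
from h import *
rep();print(*bands('wrist',.07),sep='\n');print(tab('wrist'),tab('top'))
c=ctrl.camera('wrist')
print('red',[(u.tolist(),n,az(ray(c,*u,.125))) for u,n in blobs(c,(0,90,60),(8,255,255),100)+blobs(c,(172,90,60),(180,255,255),100)])
E
python3 tr.py
```

```text
[ 0.4973 -0.2037  0.1837] [-0.963  0.426  1.554  0.537  1.735 -0.843] [-0.1 -0.2 -0.3] 34.85
([236.6, 133.6], 19, np.float64(0.1017), np.float64(187.01))
([407.6, 133.4], 21, np.float64(0.1008), np.float64(331.62))
([323.8, 183.9], 19, np.float64(0.1017), np.float64(259.85))
[([322.8, 265.6], 734, (np.float64(0.1798), np.float64(259.08))), ([316.7, 271.9], 11, (np.float64(0.1867), np.float64(257.24)))] [([336.9, 252.2], 74, (np.float64(0.1788), np.float64(258.99)))]
red [([324.1, 29.7], 447, (np.float64(0.0731), np.float64(78.97))), ([517.4, 61.3], 115, (np.float64(0.2032), np.float64(353.78))), ([632.0, 231.0], 133, (np.float64(0.3004), np.float64(310.18))), ([323.7, 266.0], 772, (np.float64(0.2178), np.float64(258.98)))]
[302, 258, 46, 20, 864]
0.2 bottom L/R [346.6 292.3] [302.8 292.4] top [348.9 278.7] [300.7 278.8]
0.196 bottom L/R [346.5 288.6] [302.9 288.6] top [348.8 274.7] [300.9 274.7]
0.192 bottom L/R [346.3 284.8] [303.  284.9] top [348.6 270.7] [301.  270.7]
0.188 bottom L/R [346.2 281.2] [303.1 281.2] top [348.4 266.7] [301.1 266.8]
0.184 bottom L/R [346.1 277.5] [303.2 277.6] top [348.3 262.8] [301.2 262.9]
```

The tab moved 13.1 ± 0.4 mm by camera, slightly short of 13.7. I'll press once more, still gently, to make sure it is fully home.

```bash
python3 - <<'E'
from h import *
b=now()
for r,z in((.2,.1),(.2,.032),(.178,.032),(.1735,.032)): print(rel(*b,*flip(pose(259.3,r,z))).round(3).tolist())
E
```

```text
[0.205, 0.966, -1.615, 0.003, -0.001, 0.004]
[0.205, 0.966, -2.975, 0.003, -0.001, 0.004]
[0.286, 1.399, -2.975, 0.003, -0.001, 0.004]
[0.303, 1.487, -2.975, 0.003, -0.001, 0.004]
```

move_arm:
  plan: [0.03,0.15,-0.4,0,0,0,0.06,0.3,-0.9,0,0,0,0.1,0.5,-1.4,0,0,0,0.15,0.7,-1.9,0,0,0,0.19,0.9,-2.4,0,0,0,0.205,0.966,-2.75,0,0,0,0.205,0.966,-2.975,0,0,0,0.24,1.16,-2.975,0,0,0,0.27,1.31,-2.975,0,0,0,0.286,1.4,-2.975,0,0,0]

```text
time_s: 36.35
eef_pos: [0.5116, -0.131, 0.0338]
eef_rot: [-0.241, 0.713, 0.589, 0.294]
wrist_force: [1.0, 0.2, 0.4]
opening: 0.001
grasp_force: 0.0
```

move_arm:
  plan: [0.006,0.03,0,0,0,0,0.012,0.06,0,0,0,0,0.015,0.075,0,0,0,0,0.018,0.088,0,0,0,0,0.02,0.098,0,0,0,0,0.02,0.098,0,0,0,0]

```text
time_s: 37.1
eef_pos: [0.5122, -0.1269, 0.0331]
eef_rot: [-0.242, 0.713, 0.589, 0.294]
wrist_force: [-1.1, -2.7, 0.7]
opening: 0.0
grasp_force: 1.5
```

move_arm:
  plan: [0.002,0.01,0,0,0,0,0.002,0.01,0,0,0,0,0.002,0.01,0,0,0,0]

```text
time_s: 37.48
eef_pos: [0.5123, -0.1268, 0.0331]
eef_rot: [-0.241, 0.713, 0.589, 0.293]
wrist_force: [-2.4, -4.3, 0.1]
opening: -0.002
grasp_force: 2.7
```

```bash
python3 - <<'E'
from h import *
o=ctrl.get_obs();print(o['eef_pos'],az(o['eef_pos']),o['wrist_force'],o['torque'],o['grasp_force']);print(tab('top'))
E
```

```text
[ 0.51228235 -0.12678772  0.03311008] (np.float64(0.1734), np.float64(259.54)) [-2.42153209 -4.30705893  0.06670646] [-0.81979209  0.28370196  0.18794143] 2.7061069943010807
[([336.2, 252.6], 58, (np.float64(0.1779), np.float64(258.24)))]
```

move_arm:
  plan: [0.001,0.01,0,0,0,0,0.001,0.01,0,0,0,0,0.001,0.01,0,0,0,0]

```text
time_s: 37.9
eef_pos: [0.5123, -0.1267, 0.0331]
eef_rot: [-0.241, 0.713, 0.589, 0.293]
wrist_force: [-3.4, -6.1, 0.9]
opening: -0.0
grasp_force: 3.5
```

move_arm:
  plan: [0.001,0.01,0,0,0,0,0.001,0.01,0,0,0,0,0.001,0.01,0,0,0,0]

```text
time_s: 38.28
eef_pos: [0.5124, -0.1266, 0.0331]
eef_rot: [-0.241, 0.713, 0.589, 0.293]
wrist_force: [-4.3, -7.5, 2.6]
opening: -0.001
grasp_force: 4.2
```

The force climbs to 8.6 N with only about 0.1 mm per step, so this is a hard stop and the slide is fully home. I'll withdraw and make a final check.

move_arm:
  plan: [-0.01,-0.05,0,0,0,0,-0.04,-0.2,0,0,0,0,-0.1,-0.5,0,0,0,0,-0.2,-1,0.1,0,0,0,-0.28,-1.4,0.5,0,0,0,-0.3,-1.5,1.1,0,0,0,-0.3,-1.5,1.8,0,0,0,-0.3,-1.5,2.4,0,0,0,-0.3,-1.5,2.9,0,0,0,-0.3,-1.5,3,0,0,0]

```text
time_s: 39.52
eef_pos: [0.4978, -0.2022, 0.1849]
eef_rot: [-0.24, 0.713, 0.589, 0.294]
wrist_force: [-0.6, 0.1, -0.9]
opening: 0.0
grasp_force: 0.0
```

```bash
python3 - <<'E'
from h import *
rep();print(*bands('wrist',.07),sep='\n');print(tab('wrist'),tab('top'))
c=ctrl.camera('wrist')
print('red',[(u.tolist(),n,az(ray(c,*u,.125))) for u,n in blobs(c,(0,90,60),(8,255,255),200)])
print(ctrl.hand_in())
E
```

```text
[ 0.4978 -0.2022  0.1849] [-0.961  0.423  1.555  0.539  1.735 -0.841] [-0.6  0.1 -0.9] 39.525
([236.7, 135.3], 21, np.float64(0.1015), np.float64(186.94))
([407.8, 135.4], 21, np.float64(0.1013), np.float64(331.57))
([323.7, 185.5], 21, np.float64(0.1013), np.float64(259.92))
[([322.6, 267.7], 739, (np.float64(0.18), np.float64(259.09))), ([334.2, 272.8], 12, (np.float64(0.1858), np.float64(262.63))), ([319.5, 274.7], 12, (np.float64(0.1875), np.float64(258.16)))] [([337.0, 252.1], 74, (np.float64(0.1789), np.float64(259.14)))]
red [([323.8, 31.7], 445, (np.float64(0.0729), np.float64(79.07))), ([323.7, 267.9], 759, (np.float64(0.2172), np.float64(259.04)))]
the job is handed in; nothing more can be done
None
```

The red-capped bottle stands below the nozzle with the red slide pushed home to its stop at under 10 N (tab travel about 13 mm by camera, 13.7 nominal); I handed it in at 39.5 s, but the last look at the bottles and beaker, all upright, was before the final stroke and lock.

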